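# Stack the hub rebuild parts on their two spindles

### The arm

A 6-joint arm with a two-finger parallel gripper is mounted at the origin on the work surface. World frame = base frame: x ahead of the robot, y to its left, z up, the work surface at z = 0. Lengths are in m, angles in rad, forces in N, time in s.
With the tool pointing down it reaches from about 0.3 to 0.875 m from the base axis. Payload 6.4 kg.
Tool frame: the origin (TCP) lies midway between the tips of the shut fingers; the grasp point (between the pads) lies 19 mm behind it; z points along the fingers, y is the direction in which the jaws open and shut (so a half turn about z gives the same grasp; the last joint's range is limited). The gripper opens to 85 mm and grips with 20 to 120 N. Pads are 22 mm wide; open, the fingers measure 114 mm over their backs; the gripper's body (76 mm by 85 mm) begins 54 mm behind the grasp point. The pads swing forward as they close: fully open they stand 13 mm farther back than shut.
Start: joints at [-1.518, 0.181, 1.607, -0, 1.354, -0.206], TCP at [0.147, -0.556, 0.231] pointing down, gripper open.
Joint ranges: [-2.99, 2.99], [-0.89, 2.07], [0.3, 2.58], [-1.14, 4.28], [0, 2.63], [-3.12, 3.12]. Speed limits (rad/s): [2.57, 2.57, 3.01, 3.14, 3.14, 3.14].

### API

Orientations are given as a unit quaternion [w, x, y, z].
In Python, from bench import ctrl, optics, ticket gives the robot as it stands. The module is installed in compiled form; this text tells all that it offers.
- The arm moves only by the tool step_arm, never from a script. Its argument "targets" is text: rows parted by semicolons, each of 6 numbers parted by spaces: the shift along the tool's x, y, z in mm, then the turn, a rotation vector about the tool's x, y, z in rad. In form: dx dy dz rx ry rz; .... A call has 1 to 8 rows; each row is the pose to reach, as a shift and turn from the pose commanded when the call began, along the tool's axes at that moment; what a row does not reach only later rows make up. A row lasts 1/8 s, in which the tool goes at most 62.5 mm and 10.7 degrees, less where a joint would pass 70% of its speed; a pose out of reach is approached as far as the arm can. A call with a gripper value outside its range is refused whole. "grip" is the opening in per cent of the stroke, from 0 (shut) to 100 (fully open), set as the call begins (left out, the last holds). The fingers move at their own pace and stop on an object; the grip force is fixed at half the most. Time passes only in rows, so rows that repeat a pose let the fingers close. It gives the time, the measured TCP pose, the force and the opening at its end, in the units of the state.
- ctrl.get_obs(): the state, without advancing time (a new reading comes with each control period).
- optics.camera(name): name is "side" or "top"; returns a dict with "image" (480x640x3 uint8, red, green, blue), "mtx" (3x3 intrinsics, pixels), "xyz" and "orientation" of the camera in the world. Camera axes: x right, y up, looking along -z (the intrinsics and any distortion apply to the point x, -y, -z); pixel columns grow to the right and rows downward; lengths in m; the calibration is good to about 2 mm. A picture is of the moment at which its call begins. There is no depth.
- ticket.hand_in(): hands the job in, once; it reports no verdict.
The state is a dict: "time_s": time; "q": joint angles; "dq": joint speeds; "joint_efforts": joint torques, N m; "eef_pos": TCP position; "eef_rot": TCP orientation; "wrist_force": force on the tool from outside, world axes, zero at the start; "torque": the same for the moment, N m; "opening": opening from 0.0 (shut) to 1.0 (fully open).
Only numpy, scipy, OpenCV 4.12 (cv2) and the standard library are available. Lean on these libraries where they do the work, as an engineer would, in place of code of your own. Each camera call takes 0.05 s, during which the arm holds its last target.

### The job

Lay up the hub parts on the two spindle stands in fitting order. Over the tall spindle goes the large ball bearing, then the plain sleeve on it, then the small ball bearing on top; over the short spindle goes the flat plain ring, then the hex nut on top. Every part must sit flat on the one below, and the paint tin must not be knocked over.

Things in the scene. Friction and masses are not known exactly. Their poses are not given: they have to be found in the camera images.
- tall_stand: The stand with the taller post. Sizes in mm. Bolted to the bench. Round grey foot 90 across and 12 high, then a round shoulder 44 across up to 30 above the bench, on which the first part rests, then a steel post 18 across with a tapered tip, which stands 52 above the shoulder (tip 82 above the bench). Origin: on the post's axis at bench level, z up.
- short_stand: The stand with the shorter post. Sizes in mm. Bolted to the bench. Round grey foot 90 across and 12 high, then a round shoulder 44 across up to 30 above the bench, on which the first part rests, then a steel post 18 across with a tapered tip, which stands 32 above the shoulder (tip 62 above the bench). Origin: on the post's axis at bench level, z up.
- large_bearing: Large steel ball bearing with its balls showing: 62 outside diameter, 28 bore, 16 high, about 0.22 kg. Sizes in mm. Lies flat on the bench at the start. Origin: centre of its underside, z up along the bore.
- sleeve: Plain steel sleeve (tube), narrower and taller than the other parts: 38 outside diameter, 28 bore, 24 high, about 0.1 kg. Sizes in mm. Stands on end on the bench at the start. Origin: centre of its underside, z up along the bore.
- small_bearing: Small steel ball bearing with its balls showing: 46 outside diameter, 28 bore, 12 high, about 0.09 kg. Sizes in mm. Lies flat on the bench at the start. Origin: centre of its underside, z up along the bore.
- plain_ring: Flat plain steel ring without balls: 58 outside diameter, 28 bore, 14 high, about 0.2 kg. Sizes in mm. Lies flat on the bench at the start. Origin: centre of its underside, z up along the bore.
- hex_nut: Large six-sided steel nut: 46 across flats, 53 across corners, hexagonal opening 28 across, 18 high, about 0.14 kg. Sizes in mm. Lies flat on the bench at the start. Origin: centre of its underside, z up along the bore. Its x axis is square to one pair of flats (the other two pairs are at 60 and 120 degrees to it).
- paint_tin: Closed red paint tin with a blue band and a dark lid, standing between the parts, to be left standing: 67 across, 60 high, about 0.45 kg (sizes in mm). Origin: centre of its underside, z up.

How it is judged:
By the outcome, as a careful person would: the job done as asked, in the order asked, and still so for the second after the job is handed in, with the robot touching nothing.
It also fails if it takes over 118 s, if anything falls off the work surface, if the arm or the gripper's body presses on something with over 40 N, if the wrist force passes 120 N, or if a joint passes its speed limit or range.

## Working session

There is one attempt and no reset: what is moved stays moved. The work goes in short steps, Python scripts to look and compute and a tool call to move; the robot and the scene stay as the last step left them, time stands still between calls to the robot, and variables do not carry over. Pictures are saved under pics/ and viewed, and the job is handed in when it is done.

Besides the shell and the picture viewer there is one more tool, called as name(argument=value, ...), one argument or row to a line, values as JSON. step_arm: Moves the arm, as the interface text tells. Its arguments: {"type":"object","properties":{"targets":{"type":"string"},"grip":{"type":"number"}},"required":["targets"]}

```bash
mkdir -p pics; python3 - <<'E'
from bench import ctrl, optics, ticket
import cv2
print(ctrl.get_obs())
for n in("top","side"):
    c=optics.camera(n); cv2.imwrite(f"pics/{n}0.png",c["image"][:,:,::-1]); print({k:v for k,v in c.items() if k!="image"})
E
```

```text
{'time_s': 0.0, 'q': array([-1.51828147e+00,  1.81558044e-01,  1.60798904e+00,  1.47458748e-05,
        1.35381270e+00, -2.06323026e-01]), 'dq': array([ 6.15832304e-05, -1.60819683e-03,  1.51375065e-03,  9.20796697e-04,
       -1.66644151e-03,  6.51269477e-04]), 'joint_efforts': array([-2.05703691e-03, -4.44880199e+01, -3.51337588e+01, -5.76028069e-04,
        8.98654311e-03, -1.12166822e-05]), 'eef_pos': array([ 0.14715476, -0.55528481,  0.23038377]), 'eef_rot': array([-8.80398064e-04,  9.91636870e-01,  1.29056332e-01,  7.50599887e-05]), 'wrist_force': array([ 0.11417081, -0.53624974,  0.37560942]), 'torque': array([ 0.02440084,  0.00682677, -0.00715764]), 'opening': 0.994198331713186}
{'mtx': array([[463.78452235,   0.        , 319.26683654],
       [  0.        , 463.78452235, 240.09177631],
       [  0.        ,   0.        ,   1.        ]]), 'xyz': array([ 0.39114727, -0.00207776,  0.81783189]), 'orientation': array([-0.70209804, -0.04695714,  0.05732474,  0.70821412])}
{'mtx': array([[503.26352039,   0.        , 319.45623787],
       [  0.        , 503.26352039, 239.11103776],
       [  0.        ,   0.        ,   1.        ]]), 'xyz': array([ 0.28329273, -0.59685659,  0.65349215]), 'orientation': array([ 0.89907926,  0.38682995, -0.07214824, -0.19186897])}
```

View pics/top0.png

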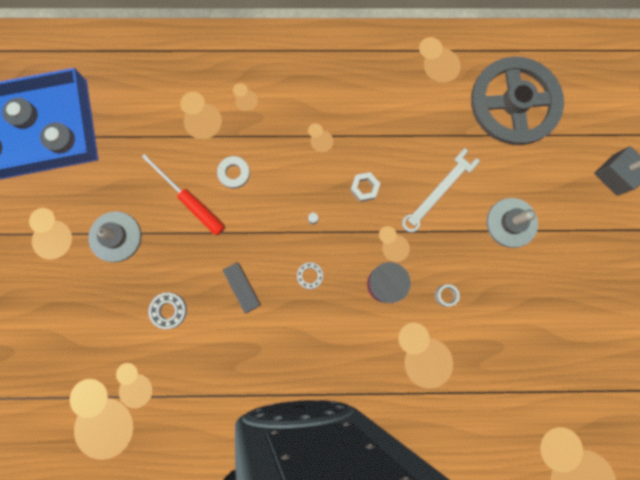

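View pics/side0.png

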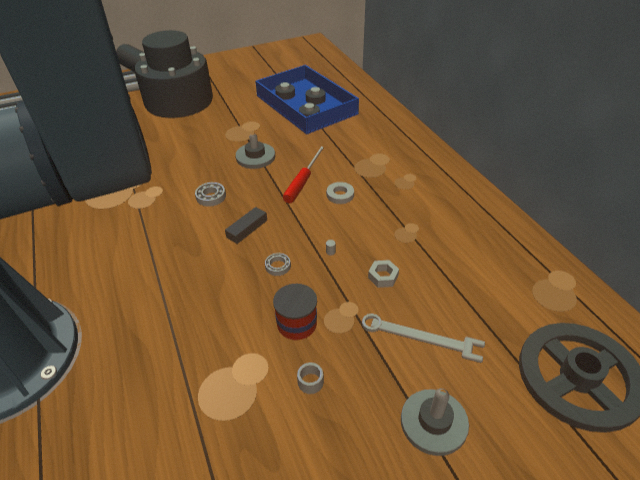

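```bash
cat > h.py <<'E'
from bench import ctrl, optics, ticket
import cv2, numpy as np
from scipy.spatial.transform import Rotation as R
def ray(c,u,v):
    m=c["mtx"]; q=np.array(c["orientation"]); r=R.from_quat(q[[1,2,3,0]])
    d=r.apply([(u-m[0,2])/m[0,0],-(v-m[1,2])/m[1,1],-1.]); return np.array(c["xyz"]),d
def cast(c,u,v,z):
    o,d=ray(c,u,v); return o+d*(z-o[2])/d[2]
def proj(c,p):
    q=np.array(c["orientation"]); x=R.from_quat(q[[1,2,3,0]]).inv().apply(np.array(p)-c["xyz"]); m=c["mtx"]
    return m[0,0]*x[0]/-x[2]+m[0,2], m[1,1]*-x[1]/-x[2]+m[1,2]
def blobs(img,satmax=70):
    hsv=cv2.cvtColor(img,cv2.COLOR_RGB2HSV); m=(hsv[...,1]<satmax).astype(np.uint8)*255
    return m
def sil(c,u,v,win=45,satmax=85):
    m=blobs(c["image"],satmax); cs,_=cv2.findContours(m,cv2.RETR_EXTERNAL,cv2.CHAIN_APPROX_NONE)
    best=min((k for k in cs if cv2.contourArea(k)>40),key=lambda k:np.hypot(*(np.array(cv2.minEnclosingCircle(k)[0])-[u,v])))
    return best
E
python3 - <<'E'
from h import *
P={"large":((167,310),(210,193),.016,62),"small":((310,275),(277,263),.012,46),"sleeve":((448,295),(311,377),.024,38),"ring":((233,172),(340,191),.014,58),"nut":((366,186),(383,273),.018,53),"footL":((114,237),(255,152),.012,90),"footR":((513,222),(435,420),.012,90)}
cams={n:optics.camera(n) for n in("top","side")}
for k,(a,b,h,D) in P.items():
  for n,uv in(("top",a),("side",b)):
    c=cams[n]; ct=sil(c,*uv); hull=cv2.convexHull(ct); e=cv2.fitEllipse(hull) if len(hull)>5 else None
    M=cv2.moments(hull); u,v=M["m10"]/M["m00"],M["m01"]/M["m00"]
    w=np.array([cast(c,*p[0],h/2)[:2] for p in hull]); p=cast(c,u,v,h/2)
    r=cv2.minEnclosingCircle((w*1000).astype(np.float32))
    mn=min(2*np.min(np.linalg.norm(w-p[:2],axis=1))*1000,999)
    print(k,n,np.round([u,v],1),np.round(p*1000,1),"encl",np.round(r[0],1),round(2*r[1],1),"min",round(mn,1),"exp",D)
for n in cams:
    cv2.imwrite(f"pics/m{n}.png",blobs(cams[n]["image"],85))
# crops
t=cams["top"]["image"];s=cams["side"]["image"]
def cr(i,u,v): return cv2.resize(i[v-35:v+35,u-40:u+40],(320,280),interpolation=cv2.INTER_CUBIC)
cv2.imwrite("pics/st.png",np.vstack([np.hstack([cr(t,114,237),cr(t,513,222)]),np.hstack([cr(s,255,150),cr(s,435,415)])])[:,:,::-1])
E
```

```text
large top [166.6 310.3] [391.5 249.    8. ] encl [391.6 248.9] 65.4 min 62.4 exp 62
large side [210.  193.4] [392.8 247.9   8. ] encl [394.6 248.9] 79.6 min 60.5 exp 62
small top [309.5 275.2] [449.9   3.1   6. ] encl [449.8   3.3] 47.3 min 45.8 exp 46
small side [277.4 263.4] [451.1   3.6   6. ] encl [451.6   4.3] 54.5 min 44.7 exp 46
sleeve top [447.1 295.1] [ 412.9 -235.2   12. ] encl [ 413. -235.] 43.4 min 37.9 exp 38
sleeve side [309.8 377.3] [ 414.1 -233.3   12. ] encl [ 415.2 -233.1] 49.2 min 36.7 exp 38
ring top [232.9 171.6] [637.8 139.8   7. ] encl [637.6 140.4] 60.5 min 57.7 exp 58
ring side [339.8 192. ] [638.2 139.9   7. ] encl [637.8 140.8] 69.4 min 57.2 exp 58
nut top [365.  186.3] [608.5 -97.7   9. ] encl [608.9 -97.5] 55.8 min 48.8 exp 53
nut side [383.2 272.9] [609.2 -97.    9. ] encl [609.3 -96.4] 65.8 min 48.2 exp 53
footL top [114.3 236.3] [521.3 346.4   6. ] encl [522.6 346.3] 93.3 min 89.5 exp 90
footL side [254.7 152.8] [524.4 352.8   6. ] encl [527.8 362.5] 135.4 min 87.2 exp 90
footR top [511.9 222.4] [ 541.1 -359.9    6. ] encl [ 541.4 -359.5] 93.5 min 89.2 exp 90
footR side [434.4 421.6] [ 542.2 -360.8    6. ] encl [ 544.  -358.3] 95.9 min 86.6 exp 90
```

View pics/st.png

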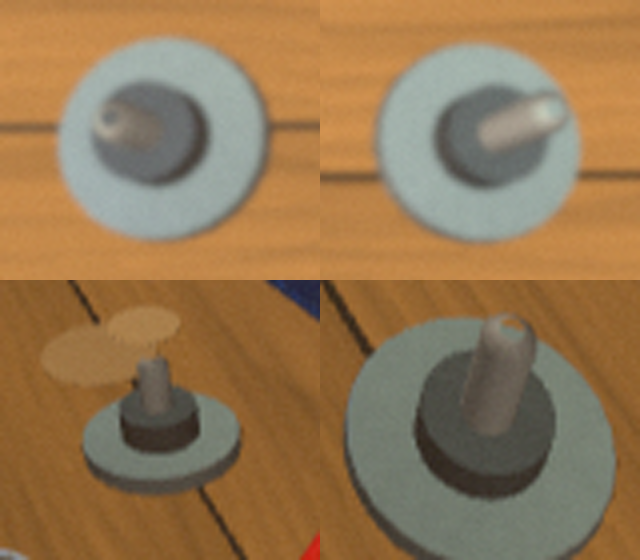

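View pics/mtop.png

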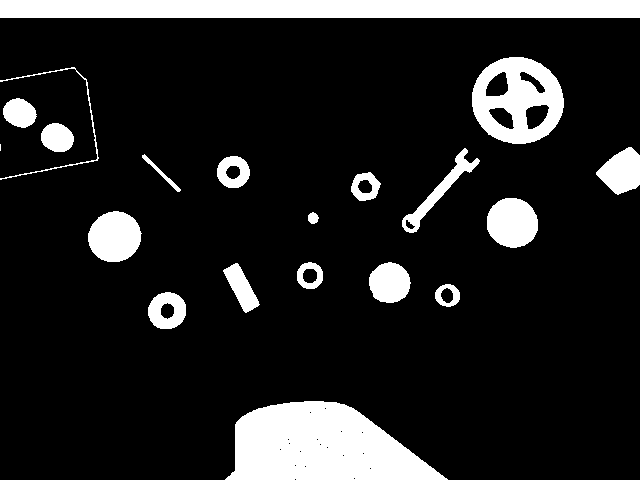

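```bash
cat >> h.py <<'E'
def plan(wps):
    # wps: list of (x,y,z mm, yaw deg); prints rows relative to current measured pose
    o=ctrl.get_obs(); q=np.array(o["eef_rot"]); r0=R.from_quat(q[[1,2,3,0]]); p0=np.array(o["eef_pos"])*1000
    x=r0.apply([1,0,0]); print("now",p0.round(1),"yaw",np.degrees(np.arctan2(x[1],x[0])).round(2),"tilt",np.degrees(np.arccos(-r0.apply([0,0,1])[2])).round(2),"t",o["time_s"],"F",o["wrist_force"].round(1),"op",round(o["opening"],3))
    for w in wps:
        d=r0.inv().apply(np.array(w[:3])-p0); y=np.radians(w[3])
        rt=R.from_euler("z",y)*R.from_quat([1,0,0,0]); rv=(r0.inv()*rt).as_rotvec()
        print("  ",w,"->",d.round(1),rv.round(3))
E
python3 - <<'E'
from h import *
c=optics.camera("top")
im=c["image"]
for name,(uv,h) in {"nut":((366,186),.018)}.items():
    ct=sil(c,*uv); w=np.array([cast(c,*p[0],.009)[:2] for p in ct]); ctr=cast(c,365,186.3,.009)[:2]
    a=np.arctan2(*(w-ctr).T[::-1]); r=np.linalg.norm(w-ctr,axis=1)
    # extremal direction: corners at phase
    ph=np.angle(np.sum(w.shape[0]**-1*(r-r.mean())*np.exp(6j*a)))/6
    print("corner deg",np.degrees(ph),"flats normal",np.degrees(ph)+30)
    cs=cv2.approxPolyDP(ct,2.5,True)[:,0]; print(cs.tolist()); 
    W=np.array([cast(c,*p,.012)[:2]*1000 for p in cs.astype(float)]); e=np.roll(W,-1,0)-W; print(np.degrees(np.arctan2(e[:,1],e[:,0])).round(1),np.linalg.norm(e,axis=1).round(1))
# second view
c=optics.camera("side"); ct=sil(c,383,273); hull=cv2.convexHull(ct)
# tin
for n,uv in(("top",(389,283)),): 
    c=optics.camera(n); ct=sil(c,*uv,satmax=85); (u,v),r=cv2.minEnclosingCircle(ct); print("tin",cast(c,u,v,.06)*1000)
for p in ((.5415,-.360,.082),(.5225,.347,.062)):
    for n in("top","side"): print(n,np.round(proj(optics.camera(n),p),1))
cv2.imwrite("pics/nut.png",cv2.resize(im[151:221,326:406],(640,560),interpolation=cv2.INTER_CUBIC)[:,:,::-1])
plan([(430,-150,160,90),(392,248.5,160,90),(392,248.5,40,90)])
E
```

```text
corner deg -19.54142799921798 flats normal 10.45857200078202
[[370, 172], [354, 177], [351, 191], [359, 200], [373, 198], [380, 183]]
[ 107.4  167.1 -139.9  -82.1  -25.8   40.4] [30.4 26.4 21.6 25.3 30.5 26.9]
tin [ 432.76523473 -127.11188643   60.        ]
top [531.8 213.6]
side [442.2 392.3]
top [ 99.5 230.3]
side [252.  132.9]
now [ 147.2 -555.8  231.3] yaw 14.83 tilt 0.0 t 0.55 F [ 0.7  0.2 -0.3] op 0.998
   (430, -150, 160, 90) -> [ 377.3 -320.    71.3] [-0.    -0.    -1.312]
   (392, 248.5, 160, 90) -> [ 442.5 -714.9   71.3] [-0.    -0.    -1.312]
   (392, 248.5, 40, 90) -> [ 442.5 -714.9  191.3] [-0.    -0.    -1.312]
```

View pics/nut.png

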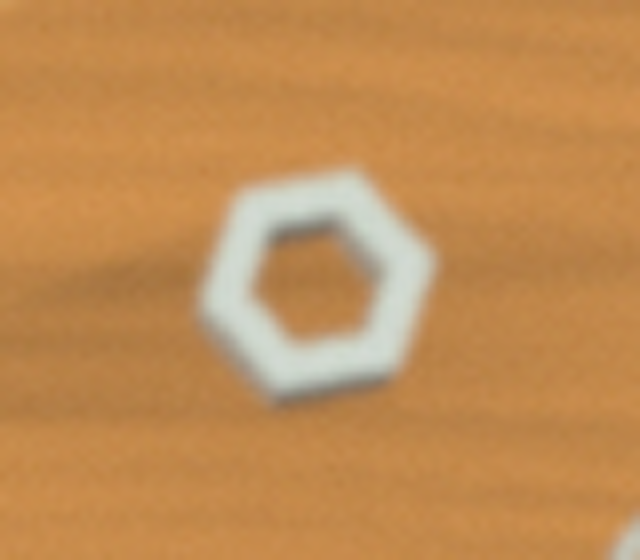

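step_arm(
  targets="377 -320 71 0 0 -1.312;377 -320 71 0 0 -1.312;377 -320 71 0 0 -1.312;377 -320 71 0 0 -1.312;377 -320 71 0 0 -1.312;377 -320 71 0 0 -1.312;377 -320 71 0 0 -1.312;377 -320 71 0 0 -1.312",
  grip=100,
)

```text
time_s: 1.55
eef_pos: [0.4309, -0.1484, 0.1606]
eef_rot: [0.001, 0.706, 0.708, 0.0]
wrist_force: [0.2, -1.3, 0.1]
opening: 1.0
```

```bash
python3 -c "
from h import *
plan([(430,-150,160,90),(392,248.5,160,90),(392,248.5,60,90)])"
```

```text
now [ 430.9 -148.4  160.6] yaw 90.12 tilt 0.09 t 1.55 F [ 0.2 -1.3  0.1] op 1.0
   (430, -150, 160, 90) -> [-1.6 -0.9  0.6] [0.001 0.001 0.002]
   (392, 248.5, 160, 90) -> [ 3.97e+02 -3.81e+01  1.00e-01] [0.001 0.001 0.002]
   (392, 248.5, 60, 90) -> [397.1 -38.2 100.1] [0.001 0.001 0.002]
```

step_arm(
  targets="398 -38 0 0 0 0;398 -38 0 0 0 0;398 -38 0 0 0 0;398 -38 0 0 0 0;398 -38 0 0 0 0;398 -38 0 0 0 0;398 -38 60 0 0 0;398 -38 110 0 0 0",
)

```text
time_s: 2.55
eef_pos: [0.3919, 0.2502, 0.0496]
eef_rot: [0.001, 0.706, 0.708, 0.001]
wrist_force: [0.5, -1.2, -1.1]
opening: 0.998
```

```bash
python3 -c "
from h import *
plan([(392,248.5,50,90),(392,248.5,-2,90)])"
```

```text
now [391.9 250.2  49.6] yaw 90.21 tilt 0.17 t 2.55 F [ 0.5 -1.2 -1.1] op 0.998
   (392, 248.5, 50, 90) -> [-1.7  0.1 -0.4] [ 0.003 -0.001  0.004]
   (392, 248.5, -2, 90) -> [-1.7 -0.  51.6] [ 0.003 -0.001  0.004]
```

step_arm(
  targets="-1 0 25 0 0 0;-1 0 42 0 0 0;-1 0 52 0 0 0;-1 0 52 0 0 0",
)

```text
time_s: 3.05
eef_pos: [0.3915, 0.2468, -0.002]
eef_rot: [-0.0, 0.707, 0.707, -0.0]
wrist_force: [-0.4, -0.3, 0.4]
opening: 0.999
```

step_arm(
  targets="0 0 0 0 0 0;0 0 0 0 0 0;0 0 0 0 0 0;0 0 0 0 0 0;0 0 0 0 0 0",
  grip=0,
)

```text
time_s: 3.68
eef_pos: [0.3927, 0.2473, -0.0001]
eef_rot: [0.001, 0.707, 0.707, 0.001]
wrist_force: [-3.5, -1.3, 11.0]
opening: 0.693
```

step_arm(
  targets="0 0 -15 0 0 0;0 0 -60 0 0 0;0 0 -110 0 0 0;0 0 -150 0 0 0;0 0 -150 0 0 0",
)

```text
time_s: 4.3
eef_pos: [0.3943, 0.2479, 0.1527]
eef_rot: [0.002, 0.707, 0.707, 0.004]
wrist_force: [0.1, -0.8, -1.8]
opening: 0.69
```

```bash
python3 -c "
from h import *
plan([(541.5,-360,148,90)])
for n in('side','top'):
  cv2.imwrite(f'pics/{n}1.png',optics.camera(n)['image'][:,:,::-1])"
```

```text
now [394.3 247.9 152.7] yaw 90.01 tilt 0.5 t 4.3 F [ 0.1 -0.8 -1.8] op 0.69
   (541.5, -360, 148, 90) -> [-607.9  147.     4.3] [ 0.008 -0.003  0.   ]
```

View pics/side1.png

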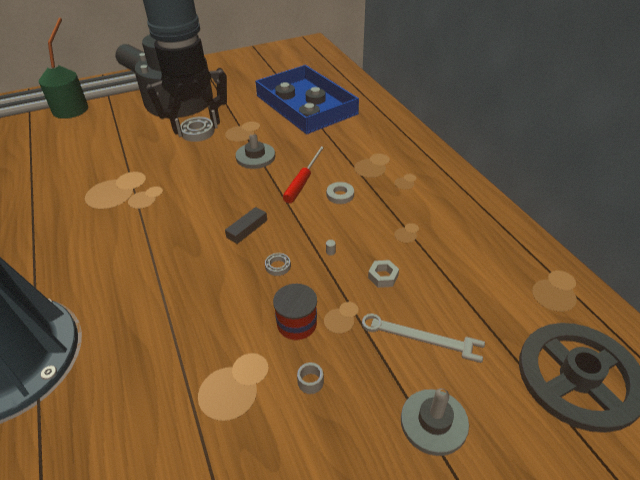

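step_arm(
  targets="-609 147 4 0 0 0;-609 147 4 0 0 0;-609 147 4 0 0 0;-609 147 4 0 0 0;-609 147 4 0 0 0;-609 147 4 0 0 0;-609 147 4 0 0 0;-609 147 4 0 0 0",
)

```text
time_s: 5.4
eef_pos: [0.508, -0.2403, 0.1428]
eef_rot: [-0.002, 0.707, 0.707, -0.0]
wrist_force: [1.0, -0.1, -2.5]
opening: 0.69
```

```bash
python3 -c "
from h import *
plan([(541.5,-361,110,90)])
"
```

```text
now [ 508.  -240.3  142.8] yaw 89.97 tilt 0.22 t 5.4 F [ 1.  -0.1 -2.5] op 0.69
   (541.5, -361, 110, 90) -> [-120.7   33.7   32.4] [-0.003 -0.003 -0.001]
```

step_arm(
  targets="-60 17 10 0 0 0;-118 33 20 0 0 0;-118 33 30 0 0 0;-118 33 32 0 0 0;-118 33 32 0 0 0",
)

```text
time_s: 6.02
eef_pos: [0.5415, -0.3552, 0.1122]
eef_rot: [-0.001, 0.707, 0.708, 0.0]
wrist_force: [-1.0, -0.3, -2.1]
opening: 0.689
```

```bash
python3 -c "
from h import *
plan([(541.5,-361,110,90)])
for n in('side','top'):
  cv2.imwrite(f'pics/{n}2.png',optics.camera(n)['image'][:,:,::-1])
"
```

```text
now [ 541.5 -355.2  112.2] yaw 90.07 tilt 0.14 t 6.025 F [-1.  -0.3 -2.1] op 0.689
   (541.5, -361, 110, 90) -> [-5.8  0.   2.1] [-0.002 -0.002  0.001]
```

View pics/side2.png

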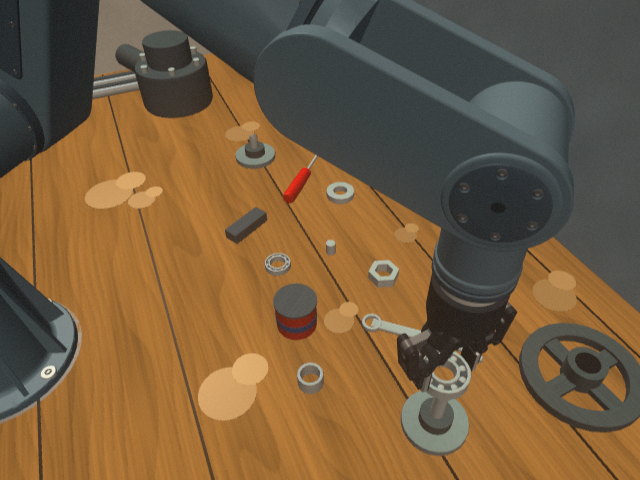

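step_arm(
  targets="-6 0 2 0 0 0;-6 0 20 0 0 0;-6 0 40 0 0 0;-6 0 55 0 0 0;-6 0 65 0 0 0;-6 0 70 0 0 0;-6 0 70 0 0 0",
)

```text
time_s: 7.0
eef_pos: [0.542, -0.363, 0.0429]
eef_rot: [-0.0, 0.707, 0.707, 0.0]
wrist_force: [0.2, 0.9, -2.1]
opening: 0.691
```

```bash
python3 -c "
from h import *
plan([(541.5,-361,30,90)])
c=optics.camera('side')
cv2.imwrite('pics/side3.png',cv2.resize(c['image'][300:460,360:520],(640,640),interpolation=2)[:600,:,::-1])
"
```

```text
now [ 542.  -363.    42.9] yaw 90.0 tilt 0.02 t 7.0 F [ 0.2  0.9 -2.1] op 0.691
   (541.5, -361, 30, 90) -> [ 2.  -0.5 12.9] [-0. -0.  0.]
```

View pics/side3.png

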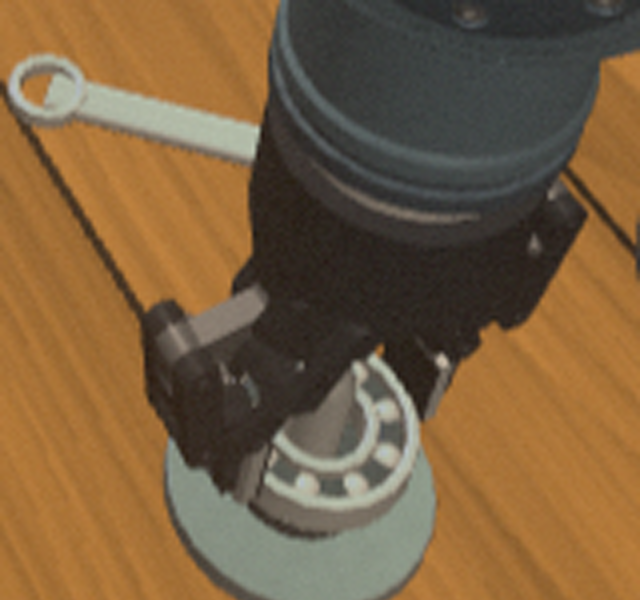

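step_arm(
  targets="2 0 5 0 0 0;2 0 10 0 0 0;2 0 12 0 0 0;2 0 13 0 0 0;2 0 13 0 0 0",
)

```text
time_s: 7.68
eef_pos: [0.5421, -0.3612, 0.0302]
eef_rot: [0.0, 0.707, 0.707, 0.0]
wrist_force: [0.6, 0.0, -1.5]
opening: 0.689
```

step_arm(
  targets="0 0 1 0 0 0;0 0 1 0 0 0",
)

```text
time_s: 7.92
eef_pos: [0.5423, -0.3613, 0.0301]
eef_rot: [0.0, 0.707, 0.707, -0.0]
wrist_force: [-2.1, 1.9, 4.8]
opening: 0.692
```

step_arm(
  targets="0 0 0 0 0 0;0 0 0 0 0 0;0 0 0 0 0 0;0 0 -20 0 0 0;0 0 -70 0 0 0;0 0 -120 0 0 0;0 0 -120 0 0 0",
  grip=100,
)

```text
time_s: 8.8
eef_pos: [0.545, -0.3638, 0.1567]
eef_rot: [0.006, 0.707, 0.707, 0.0]
wrist_force: [-0.2, 0.5, -0.3]
opening: 1.001
```

```bash
python3 -c "
from h import *
plan([(413.5,-234.3,150,90)])
"
```

```text
now [ 545.  -363.8  156.7] yaw 90.01 tilt 0.69 t 8.8 F [-0.2  0.5 -0.3] op 1.001
   (413.5, -234.3, 150, 90) -> [ 129.5 -131.5    4.5] [0.009 0.008 0.   ]
```

step_arm(
  targets="50 -50 0 0 0 0;95 -95 20 0 0 0;127 -128 50 0 0 0;127 -128 80 0 0 0;127 -128 100 0 0 0;127 -128 100 0 0 0;127 -128 100 0 0 0",
)

```text
time_s: 9.68
eef_pos: [0.4145, -0.2345, 0.0499]
eef_rot: [0.001, 0.707, 0.707, 0.0]
wrist_force: [0.0, -0.5, 0.4]
opening: 0.997
```

```bash
python3 -c "
from h import *
plan([(413.5,-234.3,6,90)])
"
```

```text
now [ 414.5 -234.5   49.9] yaw 90.0 tilt 0.06 t 9.675 F [ 0.  -0.5  0.4] op 0.997
   (413.5, -234.3, 6, 90) -> [ 0.3 -1.1 43.9] [0.001 0.001 0.   ]
```

step_arm(
  targets="0 -1 20 0 0 0;0 -1 36 0 0 0;0 -1 44 0 0 0;0 -1 44 0 0 0",
)

```text
time_s: 10.18
eef_pos: [0.4128, -0.2338, 0.0047]
eef_rot: [-0.001, 0.707, 0.707, 0.0]
wrist_force: [0.6, 0.2, 0.7]
opening: 1.0
```

step_arm(
  targets="0 0 0 0 0 0;0 0 0 0 0 0;0 0 0 0 0 0;0 0 0 0 0 0;0 0 0 0 0 0;0 0 0 0 0 0;0 0 0 0 0 0",
  grip=0,
)

```text
time_s: 11.05
eef_pos: [0.4134, -0.2344, 0.006]
eef_rot: [0.0, 0.707, 0.707, -0.0]
wrist_force: [-2.1, 1.3, 7.4]
opening: 0.427
```

step_arm(
  targets="0 0 -15 0 0 0;0 0 -60 0 0 0;0 0 -110 0 0 0;0 0 -144 0 0 0;0 0 -144 0 0 0",
)

```text
time_s: 11.68
eef_pos: [0.4148, -0.2356, 0.1529]
eef_rot: [0.004, 0.707, 0.707, 0.0]
wrist_force: [-0.3, 0.8, -1.2]
opening: 0.425
```

```bash
python3 -c "
from h import *
plan([(541.5,-360.5,150,90)])
c=optics.camera('side')
cv2.imwrite('pics/side4.png',c['image'][:,:,::-1])
c=optics.camera('top')
cv2.imwrite('pics/top4.png',c['image'][:,:,::-1])
"
```

```text
now [ 414.8 -235.6  152.9] yaw 90.01 tilt 0.43 t 11.675 F [-0.3  0.8 -1.2] op 0.425
   (541.5, -360.5, 150, 90) -> [-124.9  126.7    4.2] [0.005 0.005 0.   ]
```

View pics/side4.png

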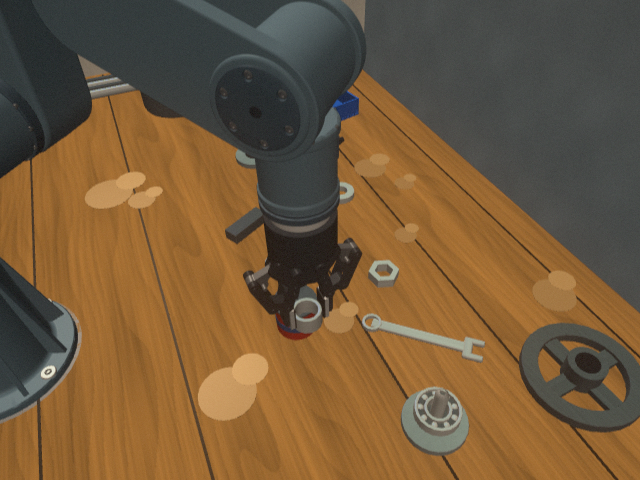

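step_arm(
  targets="-50 50 0 0 0 0;-95 95 0 0 0 0;-126 128 10 0 0 0;-126 128 25 0 0 0;-126 128 25 0 0 0;-126 128 25 0 0 0",
)

```text
time_s: 12.52
eef_pos: [0.5401, -0.3589, 0.1236]
eef_rot: [-0.001, 0.707, 0.707, 0.0]
wrist_force: [-0.3, -0.5, -0.0]
opening: 0.425
```

step_arm(
  targets="0 0 20 0 0 0;0 0 40 0 0 0;0 0 55 0 0 0;0 0 63 0 0 0;0 0 66 0 0 0;0 0 66 0 0 0",
)

```text
time_s: 13.28
eef_pos: [0.5412, -0.3603, 0.0582]
eef_rot: [0.0, 0.707, 0.707, 0.0]
wrist_force: [-0.4, 0.1, -0.1]
opening: 0.426
```

```bash
python3 -c "
from h import *
plan([(541.5,-360.5,52,90)])
c=optics.camera('side')
cv2.imwrite('pics/side5.png',cv2.resize(c['image'][300:460,360:520],(640,640),interpolation=2)[:600,:,::-1])
"
```

```text
now [ 541.2 -360.3   58.2] yaw 90.0 tilt 0.02 t 13.275 F [-0.4  0.1 -0.1] op 0.426
   (541.5, -360.5, 52, 90) -> [-0.2  0.3  6.2] [ 0.  0. -0.]
```

View pics/side5.png

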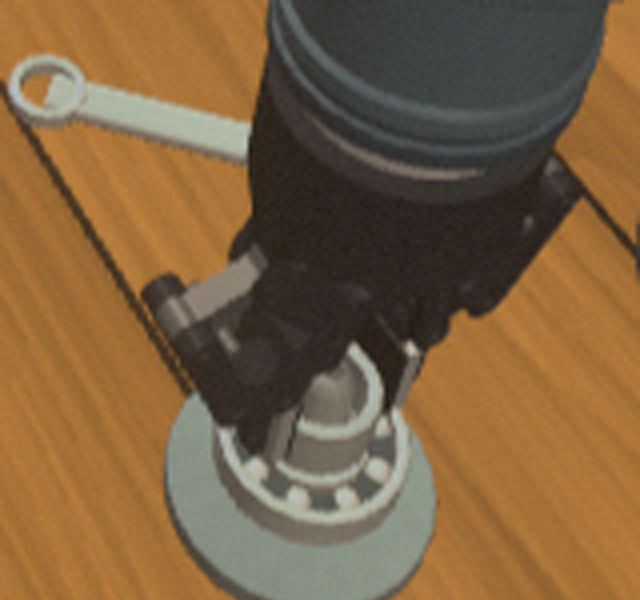

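step_arm(
  targets="0 0 3 0 0 0;0 0 5 0 0 0;0 0 6 0 0 0;0 0 6 0 0 0",
)

```text
time_s: 13.82
eef_pos: [0.5411, -0.3601, 0.0522]
eef_rot: [0.0, 0.707, 0.707, 0.0]
wrist_force: [-0.5, 0.7, -1.0]
opening: 0.427
```

step_arm(
  targets="0 0 1 0 0 0;0 0 1 0 0 0",
)

```text
time_s: 14.08
eef_pos: [0.5412, -0.3602, 0.0521]
eef_rot: [0.0, 0.707, 0.707, -0.0]
wrist_force: [-3.7, 0.8, 5.4]
opening: 0.425
```

step_arm(
  targets="0 0 0 0 0 0;0 0 0 0 0 0;0 0 0 0 0 0;0 0 0 0 0 0;0 0 -20 0 0 0;0 0 -70 0 0 0;0 0 -100 0 0 0;0 0 -100 0 0 0",
  grip=100,
)

```text
time_s: 15.08
eef_pos: [0.5431, -0.3619, 0.1564]
eef_rot: [0.004, 0.707, 0.707, 0.0]
wrist_force: [0.5, -0.8, -0.9]
opening: 0.996
```

```bash
python3 -c "
from h import *
plan([(450.5,3.3,150,90)])
"
```

```text
now [ 543.1 -361.9  156.4] yaw 90.01 tilt 0.48 t 15.075 F [ 0.5 -0.8 -0.9] op 0.996
   (450.5, 3.3, 150, 90) -> [365.2 -92.6   3.7] [0.006 0.006 0.   ]
```

step_arm(
  targets="363 -91 0 0 0 0;363 -91 0 0 0 0;363 -91 0 0 0 0;363 -91 0 0 0 0;363 -91 0 0 0 0;363 -91 0 0 0 0;363 -91 50 0 0 0;363 -91 96 0 0 0",
)

```text
time_s: 16.08
eef_pos: [0.45, 0.004, 0.0545]
eef_rot: [0.001, 0.706, 0.708, 0.0]
wrist_force: [0.5, -0.2, -0.4]
opening: 1.004
```

step_arm(
  targets="0 0 10 0 0 0;0 0 10 0 0 0",
)

```text
time_s: 16.32
eef_pos: [0.4499, 0.0028, 0.0451]
eef_rot: [-0.001, 0.707, 0.707, -0.0]
wrist_force: [0.4, -0.8, 0.1]
opening: 0.999
```

```bash
python3 -c "
from h import *
plan([(450.5,3.3,2,90)])
c=optics.camera('side')
cv2.imwrite('pics/side6.png',cv2.resize(c['image'][200:460,200:520],(640,520),interpolation=2)[:,:,::-1])
"
```

```text
now [449.9   2.8  45.1] yaw 89.98 tilt 0.07 t 16.325 F [ 0.4 -0.8  0.1] op 0.999
   (450.5, 3.3, 2, 90) -> [ 0.4  0.7 43.1] [-0.001 -0.    -0.   ]
```

View pics/side6.png

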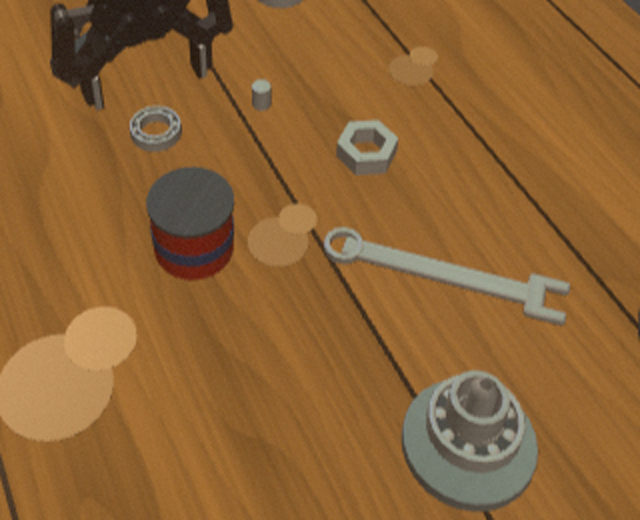

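step_arm(
  targets="0 0 20 0 0 0;0 0 35 0 0 0;0 0 43 0 0 0;0 0 43 0 0 0",
)

```text
time_s: 16.88
eef_pos: [0.4499, 0.0029, 0.002]
eef_rot: [-0.0, 0.707, 0.707, -0.0]
wrist_force: [0.7, -0.5, -0.0]
opening: 0.999
```

step_arm(
  targets="0 0 0 0 0 0;0 0 0 0 0 0;0 0 0 0 0 0;0 0 0 0 0 0;0 0 0 0 0 0;0 0 0 0 0 0;0 0 0 0 0 0",
  grip=0,
)

```text
time_s: 17.75
eef_pos: [0.4506, 0.0028, 0.0033]
eef_rot: [0.0, 0.707, 0.707, 0.0]
wrist_force: [-3.2, -0.1, 12.3]
opening: 0.503
```

step_arm(
  targets="0 0 -15 0 0 0;0 0 -60 0 0 0;0 0 -110 0 0 0;0 0 -150 0 0 0;0 0 -150 0 0 0",
)

```text
time_s: 18.38
eef_pos: [0.4527, 0.0024, 0.1562]
eef_rot: [0.004, 0.707, 0.707, 0.002]
wrist_force: [0.6, 0.2, -2.2]
opening: 0.502
```

```bash
python3 -c "
from h import *
plan([(541.5,-360.5,150,90)])
c=optics.camera('side')
cv2.imwrite('pics/side7.png',cv2.resize(c['image'][100:360,100:420],(640,520),interpolation=2)[:,:,::-1])
"
```

```text
now [452.7   2.4 156.2] yaw 90.01 tilt 0.48 t 18.375 F [ 0.6  0.2 -2.2] op 0.502
   (541.5, -360.5, 150, 90) -> [-362.9   88.7    7.7] [0.008 0.002 0.   ]
```

View pics/side7.png

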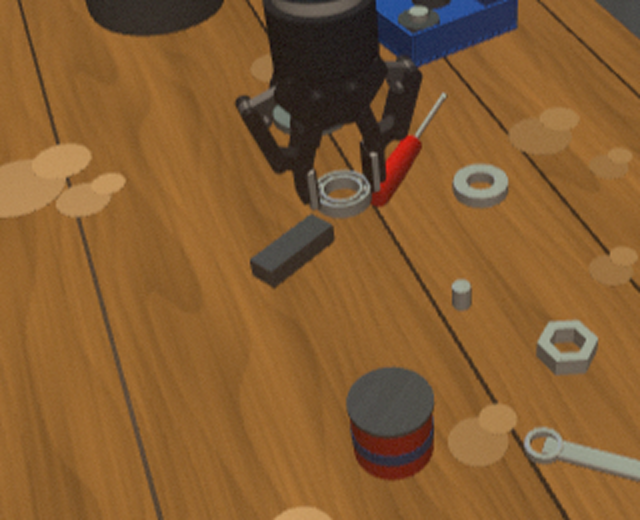

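step_arm(
  targets="-363 91 0 0 0 0;-363 91 0 0 0 0;-363 91 0 0 0 0;-363 91 0 0 0 0;-363 91 0 0 0 0;-363 91 0 0 0 0;-363 91 20 0 0 0;-363 91 30 0 0 0",
)

```text
time_s: 19.42
eef_pos: [0.5391, -0.3583, 0.1181]
eef_rot: [-0.003, 0.707, 0.707, 0.0]
wrist_force: [1.4, 0.5, -1.6]
opening: 0.5
```

step_arm(
  targets="0 0 15 0 0 0;0 0 25 0 0 0;0 0 34 0 0 0;0 0 40 0 0 0;0 0 43 0 0 0;0 0 43 0 0 0",
)

```text
time_s: 20.18
eef_pos: [0.5411, -0.3601, 0.0791]
eef_rot: [0.0, 0.707, 0.707, -0.0]
wrist_force: [-0.2, 0.2, -1.2]
opening: 0.497
```

```bash
python3 -c "
from h import *
plan([(541.5,-360.5,73,90)])
c=optics.camera('side')
cv2.imwrite('pics/side8.png',cv2.resize(c['image'][300:460,360:520],(640,640),interpolation=2)[:600,:,::-1])
"
```

```text
now [ 541.1 -360.1   79.1] yaw 90.0 tilt 0.01 t 20.175 F [-0.2  0.2 -1.2] op 0.497
   (541.5, -360.5, 73, 90) -> [-0.4  0.4  6.1] [ 0.  0. -0.]
```

View pics/side8.png

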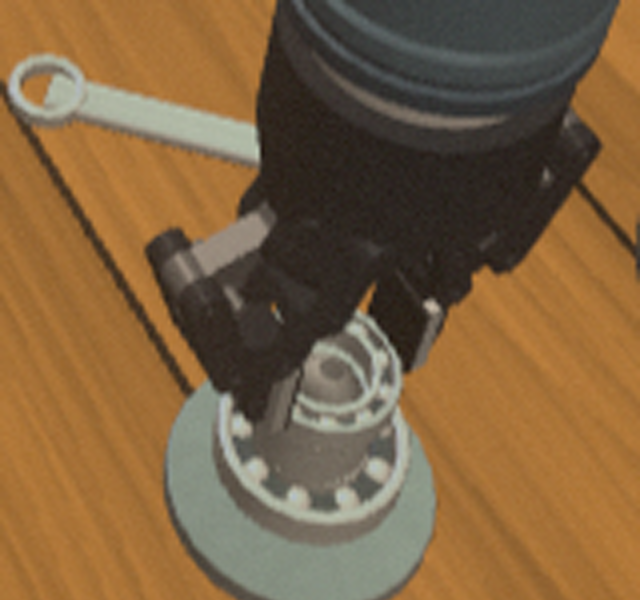

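step_arm(
  targets="0 0 3 0 0 0;0 0 5 0 0 0;0 0 6 0 0 0;0 0 6 0 0 0",
)

```text
time_s: 20.72
eef_pos: [0.5411, -0.3601, 0.0735]
eef_rot: [0.0, 0.707, 0.707, -0.0]
wrist_force: [-1.4, -0.5, 1.2]
opening: 0.497
```

step_arm(
  targets="0 0 1 0 0 0;0 0 1 0 0 0",
)

```text
time_s: 20.98
eef_pos: [0.5412, -0.3603, 0.0734]
eef_rot: [0.0, 0.707, 0.707, -0.0]
wrist_force: [-3.0, 3.0, 8.6]
opening: 0.498
```

step_arm(
  targets="0 0 0 0 0 0;0 0 0 0 0 0;0 0 0 0 0 0;0 0 0 0 0 0;0 0 -15 0 0 0;0 0 -50 0 0 0;0 0 -80 0 0 0;0 0 -80 0 0 0",
  grip=100,
)

```text
time_s: 21.98
eef_pos: [0.5429, -0.3618, 0.1566]
eef_rot: [0.004, 0.707, 0.707, 0.0]
wrist_force: [1.2, -0.5, 0.8]
opening: 0.997
```

```bash
python3 -c "
from h import *
plan([(638,140,150,90)])
c=optics.camera('side')
cv2.imwrite('pics/side9.png',cv2.resize(c['image'][340:460,360:520],(640,480),interpolation=2)[:,:,::-1])
"
```

```text
now [ 542.9 -361.8  156.6] yaw 90.0 tilt 0.42 t 21.975 F [ 1.2 -0.5  0.8] op 0.997
   (638, 140, 150, 90) -> [501.8  95.1   4.5] [0.005 0.005 0.   ]
```

View pics/side9.png

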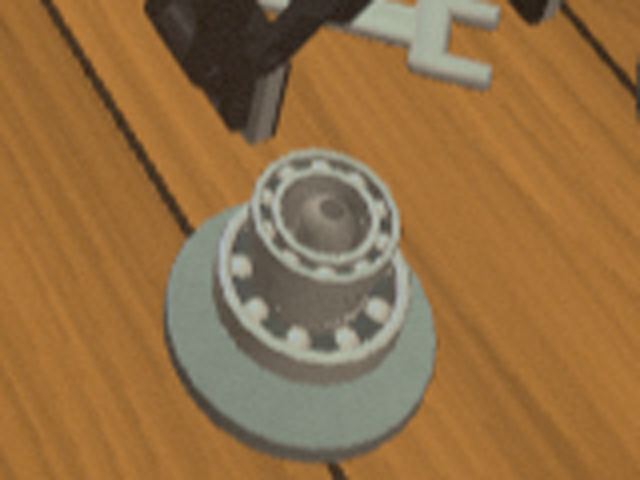

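step_arm(
  targets="500 97 0 0 0 0;500 97 0 0 0 0;500 97 0 0 0 0;500 97 0 0 0 0;500 97 0 0 0 0;500 97 0 0 0 0;500 97 0 0 0 0;500 97 0 0 0 0",
)

```text
time_s: 23.02
eef_pos: [0.6355, 0.1328, 0.1507]
eef_rot: [-0.001, 0.707, 0.707, -0.001]
wrist_force: [0.1, 0.0, 0.2]
opening: 1.001
```

```bash
python3 -c "
from h import *
plan([(638,140,55,90)])
"
```

```text
now [635.5 132.8 150.7] yaw 89.99 tilt 0.12 t 23.025 F [0.1 0.  0.2] op 1.001
   (638, 140, 55, 90) -> [ 7.2  2.7 95.7] [-0.002  0.    -0.   ]
```

step_arm(
  targets="7 3 40 0 0 0;7 3 80 0 0 0;7 3 100 0 0 0;7 3 100 0 0 0;7 3 100 0 0 0",
)

```text
time_s: 23.65
eef_pos: [0.6404, 0.1375, 0.0536]
eef_rot: [0.001, 0.707, 0.707, 0.001]
wrist_force: [-0.1, 0.5, 1.0]
opening: 1.0
```

```bash
python3 -c "
from h import *
plan([(638,140,1,90)])
"
```

```text
now [640.4 137.5  53.6] yaw 89.97 tilt 0.12 t 23.65 F [-0.1  0.5  1. ] op 1.0
   (638, 140, 1, 90) -> [ 2.5 -2.5 52.6] [ 0.002 -0.    -0.001]
```

step_arm(
  targets="2 -2 25 0 0 0;2 -2 42 0 0 0;2 -2 52 0 0 0;2 -2 52 0 0 0;2 -2 52 0 0 0",
)

```text
time_s: 24.28
eef_pos: [0.6379, 0.1397, 0.0008]
eef_rot: [0.0, 0.707, 0.707, 0.0]
wrist_force: [-0.0, -0.4, 0.4]
opening: 0.999
```

step_arm(
  targets="0 0 0 0 0 0;0 0 0 0 0 0;0 0 0 0 0 0;0 0 0 0 0 0;0 0 0 0 0 0;0 0 0 0 0 0;0 0 0 0 0 0",
  grip=0,
)

```text
time_s: 25.15
eef_pos: [0.6383, 0.1398, 0.0013]
eef_rot: [0.001, 0.707, 0.707, 0.001]
wrist_force: [0.1, -0.8, 6.1]
opening: 0.636
```

step_arm(
  targets="0 0 -15 0 0 0;0 0 -60 0 0 0;0 0 -110 0 0 0;0 0 -130 0 0 0;0 0 -130 0 0 0;0 0 -130 0 0 0",
)

```text
time_s: 25.9
eef_pos: [0.6356, 0.1397, 0.1275]
eef_rot: [-0.001, 0.707, 0.707, -0.002]
wrist_force: [0.3, 0.4, -3.5]
opening: 0.636
```

```bash
python3 -c "
from h import *
plan([(521.5,346.3,130,90)])
c=optics.camera('side')
cv2.imwrite('pics/side10.png',cv2.resize(c['image'][40:300,180:500],(640,520),interpolation=2)[:,:,::-1])
"
```

```text
now [635.6 139.7 127.5] yaw 90.0 tilt 0.24 t 25.9 F [ 0.3  0.4 -3.5] op 0.636
   (521.5, 346.3, 130, 90) -> [ 206.6 -114.1   -2.1] [-0.004  0.    -0.   ]
```

View pics/side10.png

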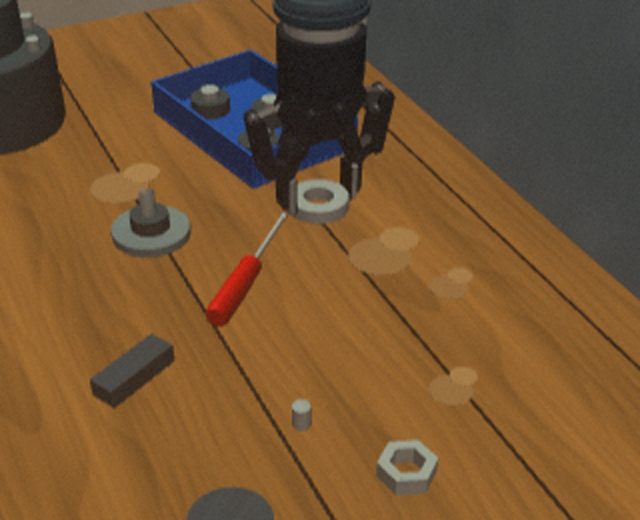

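step_arm(
  targets="206 -117 0 0 0 0;206 -117 0 0 0 0;206 -117 0 0 0 0;206 -117 0 0 0 0;206 -117 15 0 0 0;206 -117 30 0 0 0;206 -117 30 0 0 0;206 -117 30 0 0 0",
)

```text
time_s: 26.95
eef_pos: [0.521, 0.3446, 0.0997]
eef_rot: [-0.0, 0.708, 0.706, -0.0]
wrist_force: [-0.7, -0.4, -1.0]
opening: 0.639
```

```bash
python3 -c "
from h import *
plan([(521.5,346.3,30,90)])
c=optics.camera('side')
cv2.imwrite('pics/side11.png',cv2.resize(c['image'][60:180,180:340],(640,480),interpolation=2)[:,:,::-1])
c=optics.camera('top')
cv2.imwrite('pics/top11.png',cv2.resize(c['image'][170:290,40:200],(640,480),interpolation=2)[:,:,::-1])
"
```

```text
now [521.  344.6  99.7] yaw 89.89 tilt 0.04 t 26.95 F [-0.7 -0.4 -1. ] op 0.639
   (521.5, 346.3, 30, 90) -> [ 1.7  0.6 69.7] [-0.001  0.    -0.002]
```

View pics/side11.png

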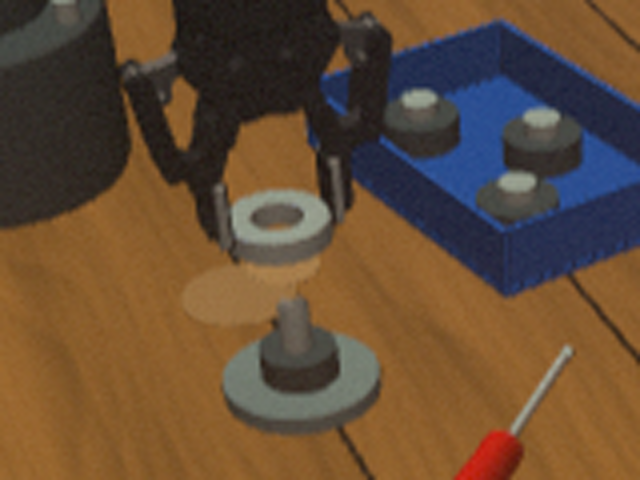

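step_arm(
  targets="1 1 20 0 0 0;1 1 40 0 0 0;1 1 55 0 0 0;1 1 63 0 0 0;1 1 63 0 0 0",
)

```text
time_s: 27.68
eef_pos: [0.5207, 0.3466, 0.0361]
eef_rot: [-0.0, 0.707, 0.707, -0.001]
wrist_force: [0.2, 0.2, -2.4]
opening: 0.645
```

```bash
python3 -c "
from h import *
plan([(521.5,346.3,31,90)])
c=optics.camera('side')
cv2.imwrite('pics/side12.png',cv2.resize(c['image'][60:180,180:340],(640,480),interpolation=2)[:,:,::-1])
"
```

```text
now [520.7 346.6  36.1] yaw 90.0 tilt 0.1 t 27.675 F [ 0.2  0.2 -2.4] op 0.645
   (521.5, 346.3, 31, 90) -> [-0.3  0.8  5.1] [-0.002  0.001  0.   ]
```

View pics/side12.png

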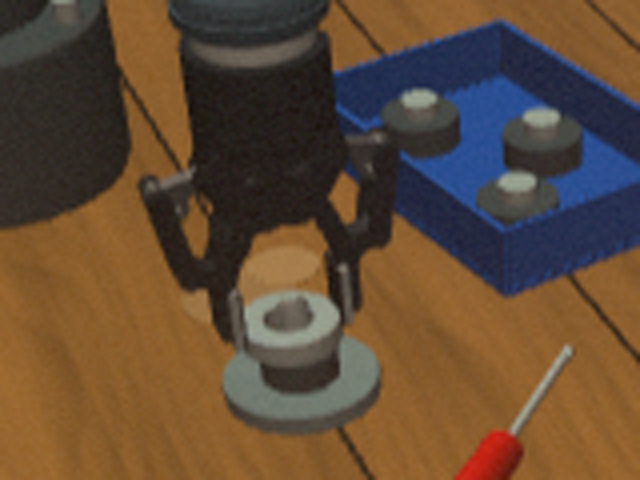

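step_arm(
  targets="0 0 2 0 0 0;0 0 4 0 0 0;0 0 5 0 0 0;0 0 5 0 0 0",
)

```text
time_s: 28.22
eef_pos: [0.5212, 0.3468, 0.0321]
eef_rot: [-0.0, 0.707, 0.707, 0.0]
wrist_force: [1.2, 0.3, -2.3]
opening: 0.64
```

step_arm(
  targets="0 0 1 0 0 0;0 0 2 0 0 0;0 0 2 0 0 0",
)

```text
time_s: 28.6
eef_pos: [0.5214, 0.3469, 0.0313]
eef_rot: [0.0, 0.707, 0.707, 0.0]
wrist_force: [-3.4, -2.1, 7.2]
opening: 0.637
```

step_arm(
  targets="0 0 0 0 0 0;0 0 0 0 0 0;0 0 0 0 0 0;0 0 0 0 0 0;0 0 -15 0 0 0;0 0 -60 0 0 0;0 0 -110 0 0 0;0 0 -110 0 0 0",
  grip=100,
)

```text
time_s: 29.6
eef_pos: [0.5248, 0.3484, 0.1468]
eef_rot: [0.002, 0.707, 0.707, 0.005]
wrist_force: [0.3, -0.5, -0.0]
opening: 1.0
```

```bash
python3 -c "
from h import *
plan([(608.9,-97.4,140,100.5)])
c=optics.camera('side')
cv2.imwrite('pics/side13.png',cv2.resize(c['image'][60:180,180:340],(640,480),interpolation=2)[:,:,::-1])
"
```

```text
now [524.8 348.4 146.8] yaw 90.01 tilt 0.63 t 29.6 F [ 0.3 -0.5 -0. ] op 1.0
   (608.9, -97.4, 140, 100.5) -> [-445.8   84.     5.8] [ 0.011 -0.003 -0.183]
```

View pics/side13.png

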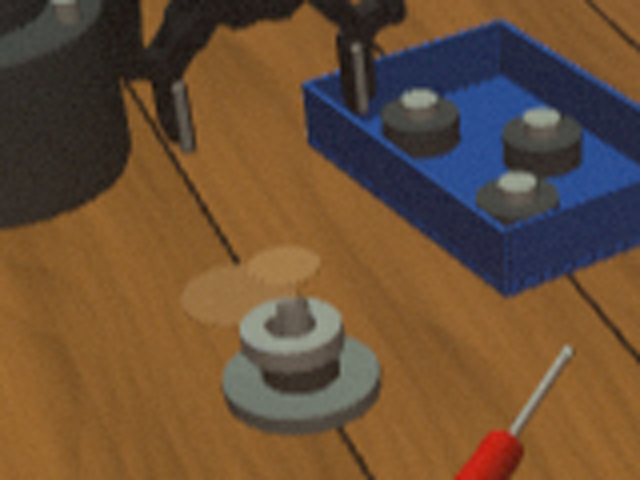

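Ring sits flat and about centred on the short stand at (291,333) of the crop. Now the nut.

step_arm(
  targets="-444 87 0 0 0 -0.183;-444 87 0 0 0 -0.183;-444 87 0 0 0 -0.183;-444 87 0 0 0 -0.183;-444 87 0 0 0 -0.183;-444 87 0 0 0 -0.183;-444 87 0 0 0 -0.183;-444 87 40 0 0 -0.183",
)

```text
time_s: 30.65
eef_pos: [0.6109, -0.1022, 0.1023]
eef_rot: [0.003, 0.641, 0.767, 0.001]
wrist_force: [0.2, -0.4, -1.1]
opening: 0.998
```

step_arm(
  targets="0 0 40 0 0 0;0 0 45 0 0 0;0 0 45 0 0 0",
)

```text
time_s: 31.02
eef_pos: [0.6081, -0.0968, 0.0551]
eef_rot: [-0.0, 0.639, 0.769, -0.0]
wrist_force: [-0.4, -0.8, 0.1]
opening: 1.0
```

```bash
python3 -c "
from h import *
plan([(608.9,-97.4,5,100.5)])
c=optics.camera('side')
cv2.imwrite('pics/side14.png',cv2.resize(c['image'][200:360,280:480],(640,512),interpolation=2)[:,:,::-1])
"
```

```text
now [608.1 -96.8  55.1] yaw 100.51 tilt 0.06 t 31.025 F [-0.4 -0.8  0.1] op 1.0
   (608.9, -97.4, 5, 100.5) -> [-0.7  0.7 50.1] [-0.001 -0.001  0.   ]
```

View pics/side14.png

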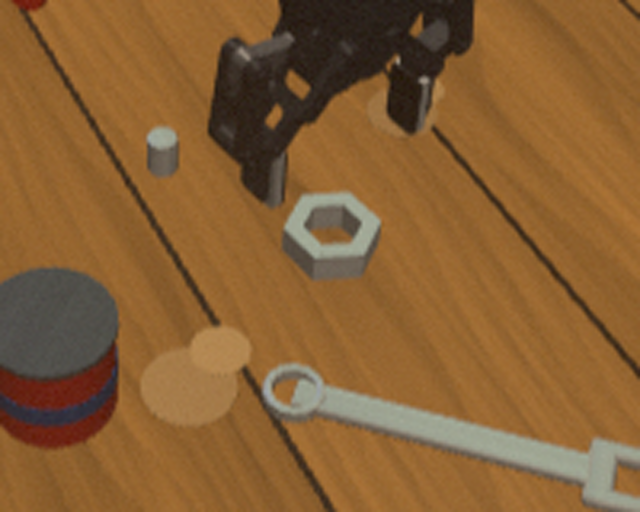

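step_arm(
  targets="-0.5 0.5 22 0 0 0;-0.5 0.5 40 0 0 0;-0.5 0.5 50 0 0 0;-0.5 0.5 50 0 0 0",
)

```text
time_s: 31.58
eef_pos: [0.6078, -0.0972, 0.0035]
eef_rot: [-0.001, 0.64, 0.769, -0.0]
wrist_force: [0.4, -1.1, -0.2]
opening: 1.001
```

step_arm(
  targets="0 0 0 0 0 0;0 0 0 0 0 0;0 0 0 0 0 0;0 0 0 0 0 0;0 0 0 0 0 0;0 0 0 0 0 0;0 0 0 0 0 0",
  grip=0,
)

```text
time_s: 32.45
eef_pos: [0.6098, -0.0979, 0.0062]
eef_rot: [0.001, 0.64, 0.769, 0.0]
wrist_force: [-0.5, 0.7, 6.7]
opening: 0.518
```

step_arm(
  targets="0 0 -15 0 0 0;0 0 -60 0 0 0;0 0 -110 0 0 0;0 0 -140 0 0 0;0 0 -140 0 0 0;0 0 -140 0 0 0",
)

```text
time_s: 33.2
eef_pos: [0.6078, -0.0972, 0.1437]
eef_rot: [-0.001, 0.64, 0.769, -0.0]
wrist_force: [-0.8, -0.7, -2.1]
opening: 0.516
```

```bash
python3 -c "
from h import *
plan([(521.4,346.5,145,100.5)])
c=optics.camera('side')
cv2.imwrite('pics/side15.png',cv2.resize(c['image'][150:310,280:480],(640,512),interpolation=2)[:,:,::-1])
"
```

```text
now [607.8 -97.2 143.7] yaw 100.48 tilt 0.13 t 33.2 F [-0.8 -0.7 -2.1] op 0.516
   (521.4, 346.5, 145, 100.5) -> [452.   -4.2  -0.7] [-0.002 -0.001 -0.   ]
```

View pics/side15.png

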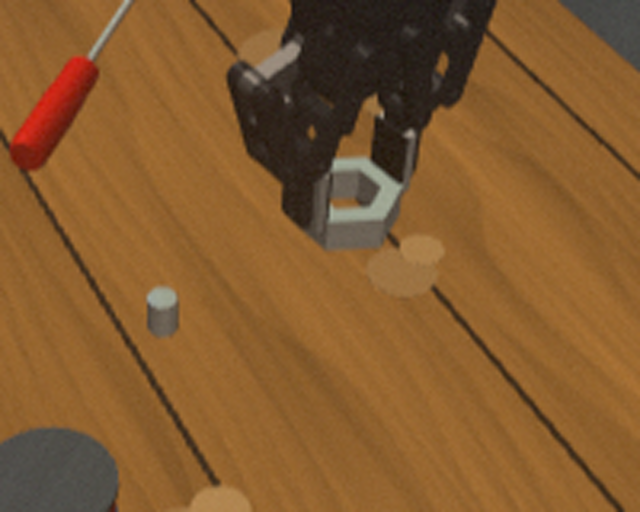

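step_arm(
  targets="452 -6 0 0 0 0;452 -6 0 0 0 0;452 -6 0 0 0 0;452 -6 0 0 0 0;452 -6 0 0 0 0;452 -6 0 0 0 0;452 -6 0 0 0 0;452 -6 25 0 0 0",
)

```text
time_s: 34.25
eef_pos: [0.5196, 0.3498, 0.1198]
eef_rot: [-0.0, 0.638, 0.77, 0.001]
wrist_force: [0.1, 0.0, -2.5]
opening: 0.523
```

step_arm(
  targets="0 0 15 0 0 0;0 0 15 0 0 0;0 0 15 0 0 0",
)

```text
time_s: 34.62
eef_pos: [0.5214, 0.3445, 0.1052]
eef_rot: [0.0, 0.64, 0.768, -0.0]
wrist_force: [0.7, -0.1, -1.6]
opening: 0.52
```

```bash
python3 -c "
from h import *
plan([(521.4,346.5,58,100.5)])
c=optics.camera('side')
cv2.imwrite('pics/side16.png',cv2.resize(c['image'][60:180,180:340],(640,480),interpolation=2)[:,:,::-1])
"
```

```text
now [521.4 344.5 105.2] yaw 100.38 tilt 0.01 t 34.625 F [ 0.7 -0.1 -1.6] op 0.52
   (521.4, 346.5, 58, 100.5) -> [ 2.   0.4 47.2] [-0.     0.    -0.002]
```

View pics/side16.png

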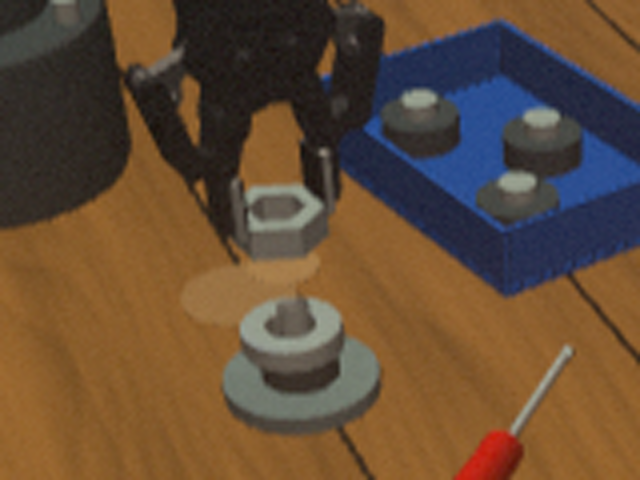

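step_arm(
  targets="1.5 0 15 0 0 0;1.5 0 30 0 0 0;1.5 0 41 0 0 0;1.5 0 47 0 0 0;1.5 0 47 0 0 0",
)

```text
time_s: 35.3
eef_pos: [0.52, 0.3471, 0.0573]
eef_rot: [-0.0, 0.64, 0.769, -0.001]
wrist_force: [-0.2, 0.1, -1.4]
opening: 0.518
```

```bash
python3 -c "
from h import *
plan([(521.4,346.5,50.5,100.5)])
c=optics.camera('side')
cv2.imwrite('pics/side17.png',cv2.resize(c['image'][60:180,180:340],(640,480),interpolation=2)[:,:,::-1])
"
```

```text
now [520.  347.1  57.3] yaw 100.49 tilt 0.07 t 35.3 F [-0.2  0.1 -1.4] op 0.518
   (521.4, 346.5, 50.5, 100.5) -> [-0.8  1.3  6.8] [-0.001  0.    -0.   ]
```

View pics/side17.png

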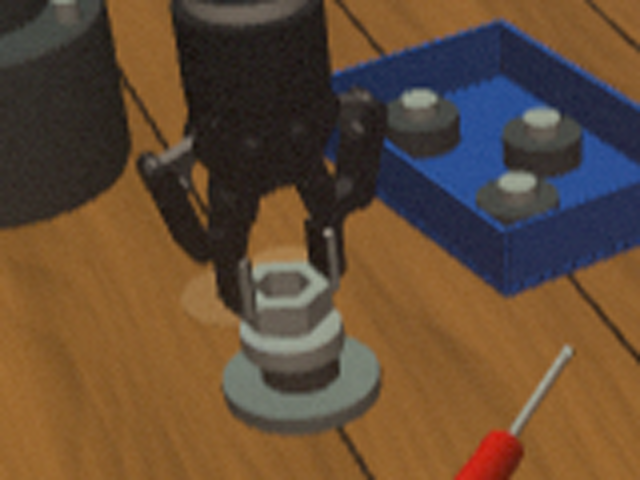

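step_arm(
  targets="-0.5 1 3 0 0 0;-0.5 1 5 0 0 0;-0.5 1 6 0 0 0;-0.5 1 6 0 0 0",
)

```text
time_s: 35.85
eef_pos: [0.5215, 0.3469, 0.0521]
eef_rot: [-0.0, 0.64, 0.769, -0.0]
wrist_force: [-0.6, 0.2, -2.0]
opening: 0.52
```

step_arm(
  targets="0 0 1 0 0 0;0 0 1 0 0 0",
)

```text
time_s: 36.1
eef_pos: [0.5214, 0.3469, 0.051]
eef_rot: [-0.0, 0.64, 0.769, -0.0]
wrist_force: [-0.3, -1.1, -0.7]
opening: 0.518
```

step_arm(
  targets="0 0 1 0 0 0;0 0 1 0 0 0",
)

```text
time_s: 36.35
eef_pos: [0.5216, 0.347, 0.0503]
eef_rot: [0.0, 0.64, 0.769, 0.0]
wrist_force: [-1.3, -0.4, -0.4]
opening: 0.514
```

step_arm(
  targets="0 0 0 0 0 0;0 0 0 0 0 0;0 0 0 0 0 0;0 0 0 0 0 0;0 0 -15 0 0 0;0 0 -60 0 0 0;0 0 -110 0 0 0;0 0 -150 0 0 0",
  grip=100,
)

```text
time_s: 37.35
eef_pos: [0.5221, 0.3472, 0.2038]
eef_rot: [0.001, 0.64, 0.769, 0.001]
wrist_force: [0.0, -0.1, -0.3]
opening: 0.998
```

step_arm(
  targets="-60 -20 0 0 0 0;-120 -50 0 0 0 0;-180 -60 0 0 0 0;-240 -60 0 0 0 0;-240 -60 0 0 0 0;-240 -60 0 0 0 0",
)

```text
time_s: 38.1
eef_pos: [0.5064, 0.1001, 0.201]
eef_rot: [0.0, 0.64, 0.768, 0.001]
wrist_force: [-0.5, -0.1, 1.2]
opening: 0.997
```

```bash
python3 -c "
from h import *
plan([])
c=optics.camera('side')
a=cv2.resize(c['image'][90:180,190:310],(400,300),interpolation=2);b=cv2.resize(c['image'][345:465,375:535],(400,300),interpolation=2)
d=optics.camera('top')['image'];e=cv2.resize(d[192:282,54:174],(400,300),interpolation=2);f=cv2.resize(d[177:267,453:573],(400,300),interpolation=2)
cv2.imwrite('pics/fin.png',np.vstack([np.hstack([a,b]),np.hstack([e,f])])[:,:,::-1])
cv2.imwrite('pics/finside.png',c['image'][:,:,::-1])
"
```

```text
now [506.4 100.1 201. ] yaw 100.42 tilt 0.07 t 38.1 F [-0.5 -0.1  1.2] op 0.997
```

View pics/fin.png

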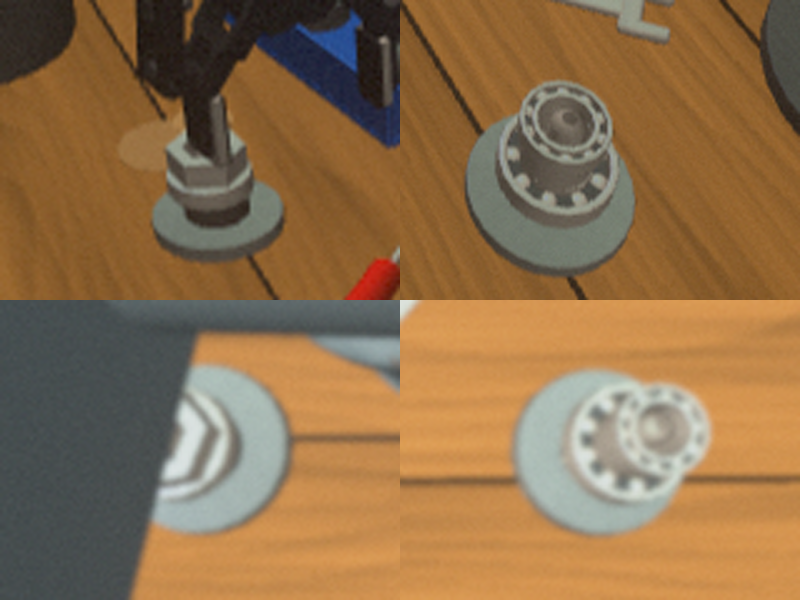

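View pics/finside.png

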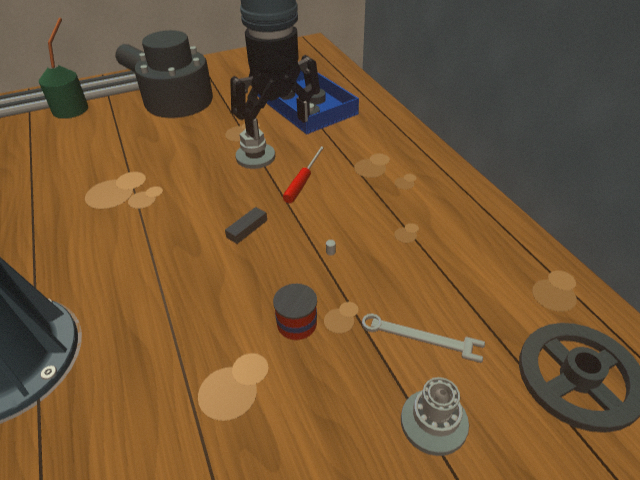

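step_arm(
  targets="-60 0 -30 0 0 0;-120 0 -40 0 0 0;-180 0 -40 0 0 0;-180 0 -40 0 0 0;-180 0 -40 0 0 0",
)

```text
time_s: 38.83
eef_pos: [0.5388, -0.0755, 0.2397]
eef_rot: [-0.001, 0.639, 0.769, 0.0]
wrist_force: [-0.2, 0.4, -0.4]
opening: 0.998
```

```bash
python3 -c "
from h import *
plan([])
c=optics.camera('side')
a=cv2.resize(c['image'][90:180,190:310],(400,300),interpolation=2);b=cv2.resize(c['image'][345:465,375:535],(400,300),interpolation=2)
d=optics.camera('top')['image'];e=cv2.resize(d[192:282,54:174],(400,300),interpolation=2);f=cv2.resize(d[177:267,453:573],(400,300),interpolation=2)
cv2.imwrite('pics/fin2.png',np.vstack([np.hstack([a,b]),np.hstack([e,f])])[:,:,::-1])
"
```

```text
now [538.8 -75.5 239.7] yaw 100.55 tilt 0.07 t 38.825 F [-0.2  0.4 -0.4] op 0.998
```

View pics/fin2.png

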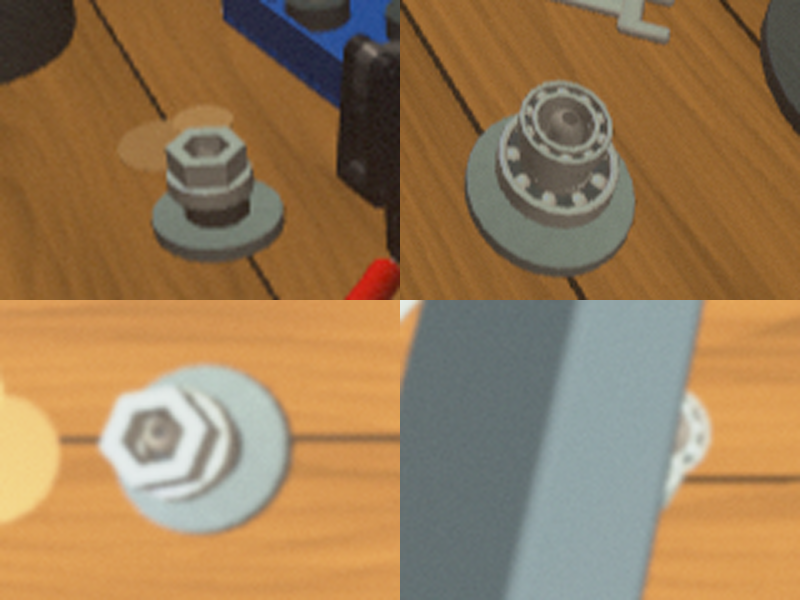

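```bash
python3 -c "
from h import *
print(ticket.hand_in())"
```

```text
the job is handed in; nothing more can be done
None
```

All five parts are on their spindles in the order asked, and I handed the job in at about 39 s of the 118 s allowed. No verdict was given.

- **Tall spindle:** the large bearing is on the shoulder, with the sleeve on it and the small bearing on top. Each part met the one below within about 0.5 mm of the height expected, with a contact force of 5–9 N.
- **Short spindle:** the plain ring is on the shoulder, with the hex nut on top. The ring met the shoulder about as expected, at about 7 N. The nut showed no clear contact force. I let go at its expected height, and the pictures afterwards show it flat on the ring.
- **Final pictures:** both stacks look flat and threaded on their posts, in both cameras. The paint tin was still standing in its place in the last full side view, and the gripper was open and clear of everything.
- **Disagreements:** the two cameras agreed to 1–2 mm on the five parts and the tall stand. They differed by up to about 6 mm on the short stand's foot, because the post biased the side view's outline. I used the top view there, and a rough check against the post tip agreed with it.
- **Force limits:** the largest wrist force in the end-of-move reports was about 12 N, while gripping the small bearing on the bench.

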